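# Clamp a mitred sleeve with the knob under the stand

## Task

Take the mitre-cut aluminium sleeve, set it down upright (do not drop it) on the raised clamping stand in the gap between the round cam and the two stop pins, then turn the knob on the underside of the stand clockwise (seen from above) by its long wing until the cam holds the sleeve snug against the pins. Tighten gently by feel: stop once it is firm, as forcing it would crush the thin sleeve. Let go, and leave everything else on the bench where it is.

Things in the scene. Friction and masses are not known exactly. Their poses are not given: they have to be found in the camera images.
- sleeve_mid (a point): The loose mitre-cut sleeve to clamp: standing aluminium tube, 45 mm outside diameter, 4 mm wall, open at both ends, about 85 g; foot square, top cut on a slant, 42 mm high on its short side and 70 mm on its long side (its own +x). This point is on the tube's axis 28 mm above its foot; z along the axis. Any yaw in the clamp is right.
- nest (a point): Point on the stand's top face, 120 mm above the bench, at which to centre the sleeve's foot when setting it down: there the sleeve clears the open cam and the stop by 3 mm or more. z up; x from cam to stop pins (away from the wing); y to the left of that. Knob axis at x = -44 mm, y = 0.
- stand: Clamping stand fixed to the bench: aluminium plate 12 mm thick, top at 120 mm, on two side cheeks, open in front. Origin on the bench under the knob's axis, axes as the nest's: main plate x 12 to 122, y -100 to 100 mm; a 64 mm wide tongue to x = -36 mm holds the knob. Two 12 mm pins 30 mm high on a block are an adjustable stop, not measured: a sleeve touching both has its axis 3 to 8.5 mm past the nest in x.
- knob: Knob under the plate: black hub 46 mm wide with one straight wing, 14 mm wide, 16 mm tall, reaching 110 mm from the axis, past the tongue's edge. Origin on the upright axis at the wing's mid-height, 90 mm above the bench; x along the wing to its tip. Its shaft turns an eccentric cam (40 mm disc, 15 mm high, 12 mm off-centre) above the plate. At the start x points 211 to 225 deg from the nest's x (cam open).
- wing (a point): Point on the wing 95 mm from the axis. Pushed clockwise from above (to nest +y) the cam slides the sleeve to the pins and clamps it; 30 to 85 deg of turn, found by feel; end stop at 100 deg. It stays where left. Level push square to the wing: about 2.5 N while it turns free (less at rest), then 0.7 N more per mm; 5 to 9 N is well clamped, over 14 N may crush the sleeve.
- plain_sleeve: Bystander: square-cut aluminium tube, 45 mm diameter, 60 mm high, standing; origin at its foot.
- plug: Bystander: turned steel plug with a 54 mm flange below, 41 mm high; origin at its foot.
- carton: Bystander: yellow carton 90 x 140 x 50 mm; origin under its centre.
- carton2: Bystander: yellow carton 100 x 160 x 45 mm; origin under its centre.
- tape: Bystander: roll of tape lying flat, 100 mm diameter, 24 mm high; origin under its centre.
- scraper: Bystander: deburring tool with a handle, 190 mm long, lying.
- caliper: Bystander: steel caliper 160 mm long, lying.
Mind the look-alikes: they are no part of the job. Leave any purple look-alike of the part that bears sleeve_mid alone.

How it is judged:
On the way, in this order (a step that is already met when the one before it is completed fails the run):
1. the sleeve stands upright in the gap of the stand while the fingers still hold it (set down, not dropped) (x of sleeve_mid in the frame of nest between -0.012 and 0.018 m and y of sleeve_mid in the frame of nest between -0.012 and 0.012 m and angle between sleeve_mid's own z axis and vertical below 0.06 rad and z of sleeve_mid in the frame of nest between 0.024 and 0.038 m and contact force between the fingers and sleeve above 0.5 N), for 0.1 s.
2. the sleeve is clamped by the cam, free of the fingers (x of sleeve_mid in the frame of nest between -0.012 and 0.018 m and y of sleeve_mid in the frame of nest between -0.012 and 0.012 m and angle between sleeve_mid's own z axis and vertical below 0.06 rad and z of sleeve_mid in the frame of nest between 0.024 and 0.032 m and contact force between knob and sleeve above 10 N and contact force between the fingers and sleeve below 0.1 N), for 0.2 s.
At the end, for the whole second after the job is handed in: The sleeve stands upright (within 0.06 rad) on the stand's plate, within 12 mm sideways of the nest, and -12 to +18 mm along x, at rest and pressed by the cam against the stop with more than 10 N; the robot has let go (x of sleeve_mid in the frame of nest between -0.012 and 0.018 m and y of sleeve_mid in the frame of nest between -0.012 and 0.012 m and angle between sleeve_mid's own z axis and vertical below 0.06 rad and z of sleeve_mid in the frame of nest between 0.024 and 0.032 m and contact force between knob and sleeve above 10 N and linear speed of sleeve below 0.01 m/s); the robot touches nothing.
It fails at once if the sleeve is crushed (cam force over 110 N) (contact force between knob and sleeve above 110 N).
It fails at once if the knob is forced (robot pushes it with over 25 N) (contact force between any of the fingers, the arm and knob above 25 N).
It fails at once if another thing on the bench is shifted by over 25 mm (distance of any of plain_sleeve, plug, carton, carton2, tape, scraper, caliper from where it was at the start of the episode above 0.025 m).
It also fails if it takes over 64 s, if anything falls off the work surface, if the arm or the gripper's body presses on something with over 40 N, if the wrist force passes 120 N, or if a joint passes its speed limit or range.

## Robot

A 7-joint arm with a two-finger parallel gripper is mounted at the origin on the work surface. World frame = base frame: x ahead of the robot, y to its left, z up, the work surface at z = 0. Lengths are in m, angles in rad, forces in N, time in s.
With the tool pointing down it reaches from about 0.4 to 0.85 m from the base axis. Payload 10.4 kg.
Tool frame: the origin (TCP) lies between the finger pads; the fingertips stand 22 mm ahead of it and the grasp point (between the pads) lies 3 mm ahead of it (r.nose_length is the distance from the TCP to the fingertips, in m); z points along the fingers, y is the line along which they close (so a half turn about z gives the same grasp; the last joint's range is limited). The gripper opens to 87 mm and grips with 3 to 60 N. Pads are 19 mm wide; open, the fingers measure 117 mm over their backs; the gripper's body (75 mm by 190 mm) begins 51 mm behind the grasp point.
Start: joints at [-1.133, 0.332, -0.065, 1.46, 0.022, 1.35, -0.088], TCP at [0.278, 0.56, 0.221] pointing down, gripper open.
Joint ranges: [-2.6, 2.6], [-0.5, 2.12], [-1.47, 1.34], [0.16, 2.42], [-1.27, 4.41], [0.06, 2.06], [-2.6, 2.6]. Speed limits (rad/s): [2.22, 2.22, 2.79, 2.79, 3.14, 3.14, 3.14].

## Interface

Orientations are given as a unit quaternion [x, y, z, w].
In Python, from bench import readout, cams, r gives the robot as it stands. The module is installed in compiled form; this text tells all that it offers.
- The arm moves only by the tool step_arm, never from a script. Its argument "deltas" is a list that holds one entry, the list of rows, each a list of 7 numbers: the turn, a rotation vector about the tool's x, y, z in rad, then the shift along the tool's x, y, z in m, then the opening in per cent of the stroke, from 0 (shut) to 100 (fully open). A call has 1 to 20 rows; each row is the pose to reach, as a shift and turn from the pose commanded when the call began, along the tool's axes at that moment; what a row does not reach only later rows make up. A row lasts 1/8 s, in which the tool goes at most 62.5 mm and 10.7 degrees, less where a joint would pass 70% of its speed; a pose out of reach is approached as far as the arm can. A call with a gripper value outside its range is refused whole. The fingers move at their own pace and stop on an object; "squeeze" is the grip in N (left out, the last holds). Time passes only in rows, so rows that repeat a pose let the fingers close. It gives the time, the measured TCP pose, the force, the opening and the grip force at its end, in the units of the state.
- readout.read_state(): the state, without advancing time (a new reading comes with each control period).
- cams.camera(name): name is "scene" or "side" or "wrist"; returns a dict with "img" (384x512x3 uint8, red, green, blue), "fx", "fy", "cx", "cy" (pixels), "origin" and "rotation" of the camera in the world; the wrist camera has in their place "T_tool_cam" (4x4, takes a point from camera to tool coordinates, whose origin is the TCP and whose axes are the flange's). Camera axes: x right, y up, looking along -z (the intrinsics and any distortion apply to the point x, -y, -z); pixel columns grow to the right and rows downward; lengths in m; the calibration is good to about 2 mm. A picture is of the moment at which its call begins: read the wrist's pose just before it. There is no depth.
- r.close_job(): hands the job in; it is judged then, once.
The state is a dict: "time": time; "joint_positions": joint angles; "joint_vel": joint speeds; "joint_torque": joint torques, N m; "ee_pos": TCP position; "eef_rot": TCP orientation; "ft_force": force on the tool from outside, world axes, zero at the start; "torque": the same for the moment, N m; "width": finger opening in m; "grip_force": force on a finger pad.
Only numpy, scipy, OpenCV 4.12 (cv2) and the standard library are available. Lean on these libraries where they do the work, as an engineer would, in place of code of your own. Each camera call takes 0.05 s, during which the arm holds its last target. There are 200 camera calls.

## Working session

There is one attempt and no reset: what is moved stays moved. The work goes in short steps, Python scripts to look and compute and a tool call to move; the robot and the scene stay as the last step left them, time stands still between calls to the robot, and variables do not carry over. Pictures are saved under pics/ and viewed, at most 10 in all, crops included, and the job is handed in when it is done.

Besides the shell and the picture viewer there is one more tool, called as name(argument=value, ...), one argument or row to a line, values as JSON. step_arm: Moves the arm, as the interface text tells. Its arguments: {"type":"object","properties":{"deltas":{"type":"array"},"squeeze":{"type":"number"}},"required":["deltas"]}

```bash
mkdir -p pics
cat > h.py <<'E'
import numpy as np, cv2
from bench import readout, cams, r
from scipy.spatial.transform import Rotation as R
def snap(n,fn):
    s=readout.read_state(); c=cams.camera(n); cv2.imwrite(fn,c["img"][:,:,::-1])
    if n=="wrist":
        T=np.eye(4);T[:3,:3]=R.from_quat(s["eef_rot"]).as_matrix();T[:3,3]=s["ee_pos"]
        M=T@np.array(c["T_tool_cam"]);c["origin"]=M[:3,3];c["rotation"]=M[:3,:3]
    c["origin"]=np.array(c["origin"]);c["rotation"]=np.array(c["rotation"])
    if c["rotation"].shape!=(3,3): c["rotation"]=R.from_quat(c["rotation"]).as_matrix()
    np.savez(fn[:-4]+".npz",**{k:v for k,v in c.items() if k!="name"})
    return c
def load(fn): return dict(np.load(fn,allow_pickle=True))
def ray(c,u,v):
    d=np.array([(u-c["cx"])/c["fx"],-(v-c["cy"])/c["fy"],-1.]); return c["origin"],c["rotation"]@d
def onz(c,u,v,z):
    o,d=ray(c,u,v); return o+d*(z-o[2])/d[2]
def proj(c,p):
    q=c["rotation"].T@(np.array(p)-c["origin"]); return c["cx"]+c["fx"]*q[0]/-q[2], c["cy"]-c["fy"]*q[1]/-q[2]
E
python3 - <<'E'
from h import *
s=readout.read_state(); print({k:np.round(v,3) for k,v in s.items()})
a=snap("scene","pics/scene0.png");b=snap("side","pics/side0.png");w=snap("wrist","pics/wrist0.png")
for c in(a,b,w): print(c.keys(),c["fx"],c["cx"],c["cy"],c["origin"],c["rotation"].round(3).tolist())
cv2.imwrite("pics/both.png",cv2.resize(np.vstack([a["img"],b["img"]])[:,:,::-1],(400,600)))
E
```

```text
{'time': np.float64(0.0), 'joint_positions': array([-1.133,  0.333, -0.065,  1.461,  0.022,  1.35 , -0.088]), 'joint_vel': array([-0.001,  0.   ,  0.   ,  0.001, -0.   , -0.   , -0.002]), 'joint_torque': array([ 1.0000e-03, -6.2327e+01,  2.5000e-02, -3.8989e+01, -6.1000e-02,
        4.0000e-02,  0.0000e+00]), 'ee_pos': array([0.278, 0.559, 0.22 ]), 'eef_rot': array([ 0.228,  0.974, -0.001, -0.   ]), 'ft_force': array([ 0.496, -0.24 , -0.142]), 'torque': array([-0.048,  0.013,  0.003]), 'grip_force': np.float64(0.0), 'width': np.float64(0.087)}
dict_keys(['img', 'fx', 'fy', 'cx', 'cy', 'origin', 'rotation']) 373.0177457332931 254.03323106431645 184.83812316984987 [1.14600898 0.28069633 0.70994793] [[-0.431, -0.61, 0.665], [0.902, -0.278, 0.33], [-0.017, 0.742, 0.67]]
dict_keys(['img', 'fx', 'fy', 'cx', 'cy', 'origin', 'rotation']) 460.28941577623675 252.1966932457897 195.88225401267664 [-0.06379909 -0.65996133  1.16507354] [[0.717, 0.532, -0.451], [-0.697, 0.547, -0.463], [0.001, 0.646, 0.763]]
dict_keys(['img', 'fx', 'fy', 'cx', 'cy', 'T_tool_cam', 'origin', 'rotation']) 334.34938842867786 252.46006149872576 192.3405248725515 [0.21736688 0.58917718 0.38363721] [[0.445, -0.868, -0.221], [0.895, 0.431, 0.111], [-0.002, -0.247, 0.969]]
```

View pics/scene0.png

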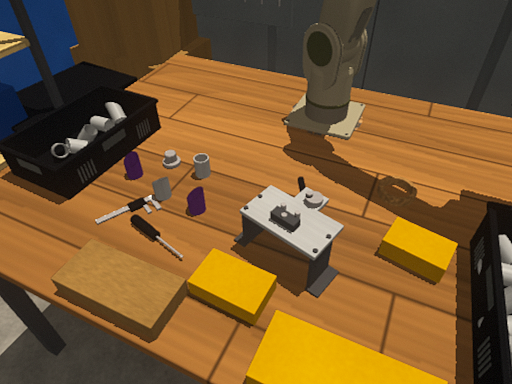

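View pics/side0.png

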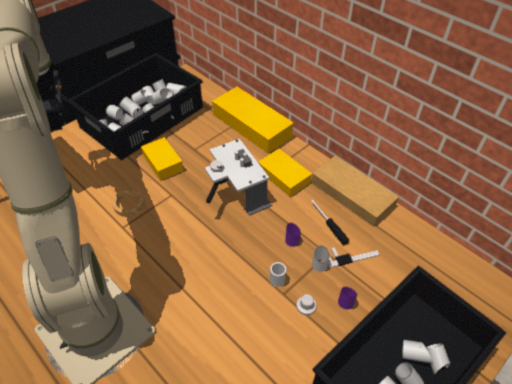

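The scene view shows the mitre sleeve at about (162,188), with purple look-alikes at (134,165) and (196,202) and the plain sleeve at (202,167). The stand is at about (290,220). In the side view the sleeve is at (321,258), the stand at (238,165) and the wing at (212,190). I'll enlarge both for detail.

Run:
```python
from h import *
a=load("pics/scene0.npz");b=load("pics/side0.npz")
for n,(u,v),(p,q),z in [("sleeve",(163,200),(321,269),0.0),("plain",(202,176),(278,283),0),("plug",(171,163),(306,310),0)]:
    print(n,onz(a,u,v,z).round(3),onz(b,p,q,z).round(3))
print("knobdisc",onz(a,314,196,.135).round(3),onz(b,216,167,.135).round(3))
A=cv2.resize(a["img"][170:275,225:355],None,fx=3,fy=3,interpolation=2)
B=cv2.resize(b["img"][130:220,190:290],None,fx=3.5,fy=3.5,interpolation=2)
C=cv2.resize(a["img"][140:240,90:220],None,fx=3,fy=3,interpolation=2)
D=cv2.resize(b["img"][210:310,260:390],None,fx=2.7,fy=2.7,interpolation=2)
o=np.zeros((615,745,3),np.uint8)
for im,y,x in((A,0,0),(B,0,391),(C,315,0),(D,315,391)):
    h,w=im.shape[:2]; h=min(h,o.shape[0]-y); w=min(w,745-x); o[y:y+h,x:x+w]=im[:h,:w]
cv2.imwrite("pics/crops.png",o[:600,:,::-1])
```

```text
sleeve [ 0.601 -0.269  0.   ] [ 0.574 -0.294  0.   ]
plain [ 0.47  -0.224  0.   ] [ 0.451 -0.239  0.   ]
plug [ 0.457 -0.343  0.   ] [ 0.445 -0.35   0.   ]
knobdisc [0.554 0.135 0.135] [0.547 0.127 0.135]
```

View pics/crops.png

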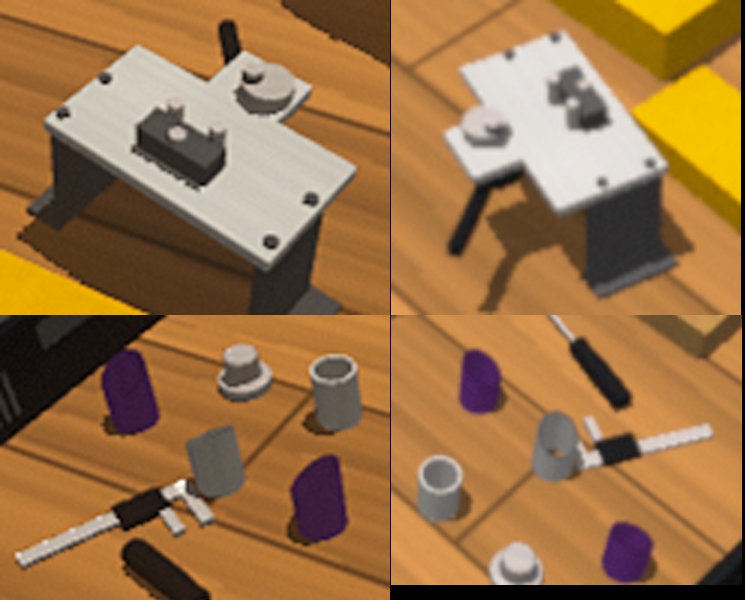

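```bash
cat > fit.py <<'E'
from h import *
def fit2(loc,W):
    loc=np.array(loc);W=np.array(W)[:,:2];cl=loc.mean(0);cw=W.mean(0)
    H=(loc-cl).T@(W-cw);th=np.arctan2(H[0,1]-H[1,0],H[0,0]+H[1,1])
    c,s=np.cos(th),np.sin(th);M=np.array([[c,-s],[s,c]]);t=cw-M@cl
    return th,M,t,np.linalg.norm((M@loc.T).T+t-W,axis=1)
E
python3 - <<'E'
from fit import *
a=load("pics/scene0.npz");b=load("pics/side0.npz")
A=[(x/3+225,y/3+170) for x,y in [(138,45),(45,125),(268,262),(355,170),(245,50),(312,90)]]
B=[((x-391)/3.5+190,y/3.5+130) for x,y in [(460,68),(570,30),(667,165),(560,212)]]
WA=[onz(a,*p,.12) for p in A];WB=[onz(b,*p,.12) for p in B]
print(np.round(WA,3));print(np.round(WB,3))
# local: y left of x(cam->pins); scene cam is on +x side: its left = robot -y
LA={}
for nm,W,perm in (("A",WA[:4],None),("B",WB,None)):
    W=np.array(W)
    best=None
    L=[(.012,-.1),(.122,-.1),(.122,.1),(.012,.1)]
    import itertools
    for pm in itertools.permutations(L):
        f=fit2(pm,W)
        if best is None or f[3].max()<best[3].max()-1e-4: best=f
    for s in range(1):
        th,M,t,e=best; print(nm,np.degrees(th),"axis",t.round(3),"nest",(t+M@[.044,0]).round(3),e.round(4))
# wing tip from side at z .09..
print("wing tip",onz(b,(460-391)/3.5+190,247/3.5+130,.09).round(3),onz(a,228/3+225,22/3+170,.098).round(3))
E
```

```text
[[ 0.545  0.027  0.12 ]
 [ 0.653 -0.     0.12 ]
 [ 0.701  0.187  0.12 ]
 [ 0.601  0.216  0.12 ]
 [ 0.516  0.105  0.12 ]
 [ 0.537  0.165  0.12 ]]
[[ 0.594  0.212  0.12 ]
 [ 0.703  0.179  0.12 ]
 [ 0.644 -0.008  0.12 ]
 [ 0.539  0.018  0.12 ]]
A -15.522597766630634 axis [0.56  0.125] nest [0.603 0.114] [0.0011 0.0039 0.0041 0.0034]
B 163.73734763488474 axis [0.684 0.082] nest [0.642 0.094] [0.0016 0.0029 0.0035 0.0017]
wing tip [0.467 0.069 0.09 ] [0.465 0.074 0.098]
```

```bash
cat >> h.py <<'E'
def delta(p,yaw=None):
    """tool-frame shift and turn to TCP p (world), tool y along yaw deg (world), pointing down"""
    s=readout.read_state();M=R.from_quat(s["eef_rot"])
    d=M.inv().apply(np.array(p)-s["ee_pos"]); rv=np.zeros(3)
    if yaw is not None:
        y=np.array([np.cos(np.radians(yaw)),np.sin(np.radians(yaw)),0]);z=np.array([0,0,-1.]);
        c=[]
        for k in(1,-1):
            T=R.from_matrix(np.column_stack([np.cross(k*y,z),k*y,z])); c.append((M.inv()*T).as_rotvec())
        rv=min(c,key=np.linalg.norm)
    print("t",round(float(s["time"]),2),"pos",np.round(s["ee_pos"],4),"rot",rv.round(3),"shift",d.round(4))
E
python3 - <<'E'
from h import *
delta([.575,-.27,.25],60)
E
```

```text
t 0.15 pos [0.2777 0.5596 0.2207] rot [-0.001  0.     0.063] shift [-0.6351 -0.6109 -0.0287]
```

step_arm(
  deltas=[
    [[0,0,0,-0.04,-0.04,-0.03,100],[0,0,0,-0.08,-0.075,-0.03,100],[0,0,0,-0.12,-0.115,-0.03,100],[0,0,0,-0.16,-0.155,-0.03,100],[0,0,0,-0.2,-0.19,-0.03,100],[0,0,0,-0.24,-0.23,-0.03,100],[0,0,0,-0.28,-0.27,-0.03,100],[0,0,0,-0.32,-0.31,-0.03,100],[0,0,0,-0.36,-0.345,-0.03,100],[0,0,0,-0.4,-0.385,-0.03,100],[0,0,0.02,-0.44,-0.42,-0.03,100],[0,0,0.03,-0.48,-0.46,-0.03,100],[0,0,0.04,-0.52,-0.5,-0.03,100],[0,0,0.05,-0.56,-0.54,-0.03,100],[0,0,0.06,-0.6,-0.575,-0.03,100],[0,0,0.06,-0.635,-0.61,-0.03,100],[0,0,0.06,-0.635,-0.61,-0.03,100],[0,0,0.06,-0.635,-0.61,-0.03,100]],
  ],
)

```text
time: 2.4
ee_pos: [0.5754, -0.2683, 0.2508]
eef_rot: [0.257, 0.966, 0.0, -0.0]
ft_force: [0.3, 0.5, -0.7]
width: 0.0865
grip_force: 0.0
```

Run:
```python
from h import *
c=snap("wrist","pics/w1.png"); s=readout.read_state(); print(s["time"],s["ee_pos"],s["joint_positions"].round(2),s["joint_vel"].round(3))
print(proj(c,[.588,-.284,0]),proj(c,[.588,-.284,.07]))
```

```text
2.45 [ 0.57556631 -0.26761066  0.25106369] [-0.15  0.39  0.69  1.42 -0.25  1.42  1.6 ] [-0.013 -0.014 -0.002  0.004  0.002 -0.001  0.002]
(np.float64(247.155459013339), np.float64(177.5336003028873)) (np.float64(246.13241585283407), np.float64(190.95904239192902))
```

View pics/w1.png

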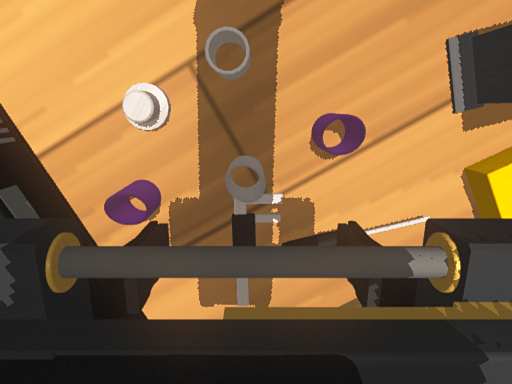

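The sleeve appears at (245,178), within a few pixels of the prediction. The caliper lies below it in the image, with its jaws reaching (282,198–220). A closing axis at 74° yaw clears the jaws and matches the stand. I'll move closer for a precise look.

Run:
```python
from h import *
delta([.588,-.284,.14],74)
```

```text
t 2.45 pos [ 0.5756 -0.2676  0.2511] rot [ 0.001 -0.001 -0.24 ] shift [-0.019  -0.0081  0.111 ]
```

step_arm(
  deltas=[
    [[0,0,-0.12,-0.01,-0.004,0.04,100],[0,0,-0.24,-0.019,-0.008,0.08,100],[0,0,-0.24,-0.019,-0.008,0.111,100],[0,0,-0.24,-0.019,-0.008,0.111,100],[0,0,-0.24,-0.019,-0.008,0.111,100]],
  ],
)

```text
time: 3.08
ee_pos: [0.5888, -0.2846, 0.142]
eef_rot: [0.139, 0.99, 0.0, 0.001]
ft_force: [-0.2, -0.4, -0.1]
width: 0.0873
grip_force: 0.0
```

Run:
```python
from h import *
c=snap("wrist","pics/w2.png"); s=readout.read_state(); print(s["time"],s["ee_pos"])
p0=[.588,-.284]
im=c["img"].copy()
for z,R0 in((0,.0225),(.042,.0225)):
    pts=np.array([proj(c,[p0[0]+R0*np.cos(t),p0[1]+R0*np.sin(t),z]) for t in np.linspace(0,6.3,60)])
    cv2.polylines(im,[pts.astype(int)],True,(255,0,0) if z==0 else (0,255,0),1)
u,v=proj(c,[*p0,.03]);print(u,v)
u=int(u);v=int(v)
cv2.imwrite("pics/w2c.png",cv2.resize(np.hstack([im[v-75:v+75,u-70:u+70],c["img"][v-75:v+75,u-70:u+70]])[:,:,::-1],None,fx=2.8,fy=2.8,interpolation=0)); print(u-70,v-75)
```

```text
3.125 [ 0.58894154 -0.28499137  0.14236296]
253.50934782391158 187.83048885636353
183 112
```

View pics/w2c.png

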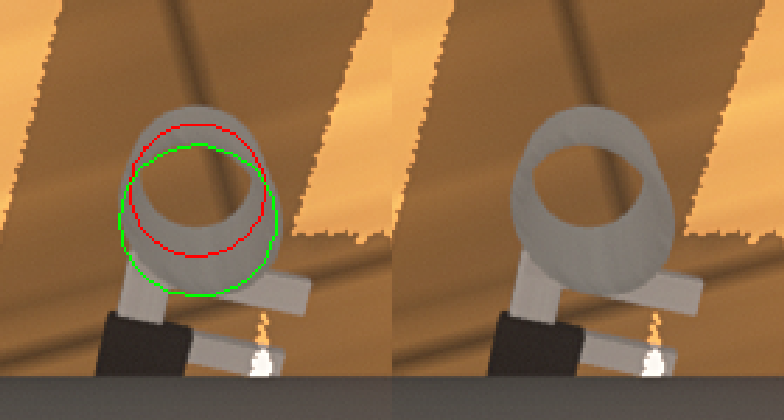

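The left panel overlays the predicted foot ring in red. The real foot ring is about 19 zoomed px higher: outline top at v=104, inner foot edge at 226, so centre about (197,171). I'll cast that pixel onto z=0.

Run:
```python
from h import *
c=load("pics/w2.npz")
p=onz(c,183+197/2.8,112+171/2.8,0);print(p)
delta([p[0],p[1],.033],74)
```

```text
[ 0.58144307 -0.2821626   0.        ]
t 3.12 pos [ 0.5889 -0.285   0.1424] rot [ 0.     0.003 -0.001] shift [0.0083 0.0006 0.1093]
```

step_arm(
  deltas=[
    [[0,0,0,0.008,0,0.03,100],[0,0,0,0.008,0,0.06,100],[0,0,0,0.008,0,0.085,100],[0,0,0,0.008,0,0.107,100],[0,0,0,0.008,0,0.107,100],[0,0,0,0.008,0,0.107,0],[0,0,0,0.008,0,0.107,0],[0,0,0,0.008,0,0.107,0],[0,0,0,0.008,0,0.107,0],[0,0,0,0.008,0,0.107,0],[0,0,0,0.008,0,0.107,0]],
  ],
  squeeze=15,
)

```text
time: 4.5
ee_pos: [0.5803, -0.283, 0.0333]
eef_rot: [0.14, 0.99, 0.0, 0.0]
ft_force: [-0.3, 1.1, 1.3]
width: 0.0449
grip_force: 15.0
```

Run:
```python
from h import *
delta([.600,.110,.25],74)
```

```text
t 4.5 pos [ 0.5803 -0.283   0.0333] rot [ 0.     0.    -0.001] shift [ 0.0899  0.3831 -0.2166]
```

step_arm(
  deltas=[
    [[0,0,0,0,0,-0.03,0],[0,0,0,0,0,-0.07,0],[0,0,0,0,0,-0.12,0],[0,0,0,0,0,-0.17,0],[0,0,0,0.01,0.03,-0.21,0],[0,0,0,0.02,0.08,-0.216,0],[0,0,0,0.03,0.13,-0.216,0],[0,0,0,0.045,0.18,-0.216,0],[0,0,0,0.055,0.23,-0.216,0],[0,0,0,0.065,0.28,-0.216,0],[0,0,0,0.075,0.33,-0.216,0],[0,0,0,0.085,0.365,-0.216,0],[0,0,0,0.09,0.383,-0.216,0],[0,0,0,0.09,0.383,-0.216,0],[0,0,0,0.09,0.383,-0.216,0]],
  ],
)

```text
time: 6.38
ee_pos: [0.6001, 0.1075, 0.2494]
eef_rot: [0.141, 0.99, -0.0, 0.0]
ft_force: [-0.2, -0.4, -0.3]
width: 0.0444
grip_force: 15.0
```

Run:
```python
from h import *
c=snap("wrist","pics/w3.png"); s=readout.read_state(); print(s["time"],s["ee_pos"],s["width"],s["grip_force"])
o=np.array([.558,.122]);th=np.radians(-16);M=np.array([[np.cos(th),-np.sin(th)],[np.sin(th),np.cos(th)]])
im=c["img"].copy()
for L in [(.012,-.1),(.122,-.1),(.122,.1),(.012,.1),(-.036,-.032),(-.036,.032),(0.044,0)]:
    p=o+M@L; u,v=proj(c,[*p,.12]);print(L,round(u,1),round(v,1)); cv2.circle(im,(int(u),int(v)),3,(255,0,0),1)
cv2.imwrite("pics/w3o.png",cv2.resize(im[:,:,::-1],(768,576)))
```

```text
6.425 [0.60016039 0.10747221 0.24944258] 0.044768337774803296 14.999795784635808
(0.012, -0.1) 141.2 148.7
(0.122, -0.1) 151.3 264.0
(0.122, 0.1) 360.8 263.2
(0.012, 0.1) 370.3 147.7
(-0.036, -0.032) 217.4 91.0
(-0.036, 0.032) 293.8 90.6
(0.044, 0) 255.8 183.9
```

View pics/w3o.png

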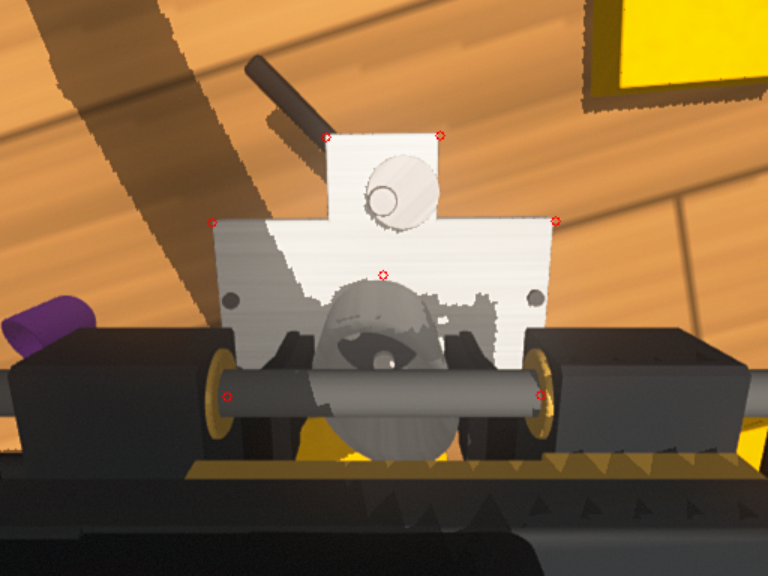

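Run:
```python
from h import *
c=load("pics/w3.npz"); s=readout.read_state()
th=np.radians(-16);ex=np.array([np.cos(th),np.sin(th)]);ey=np.array([-ex[1],ex[0]])
ax=onz(c,382/1.5,200/1.5,.137);print("axis",ax,"nest",ax[:2]+.044*ex)
t=onz(c,330/1.5,135/1.5,.12)[:2];t2=onz(c,440/1.5,134/1.5,.12)[:2];a=onz(c,213/1.5,220/1.5,.12)[:2];b=onz(c,552/1.5,219/1.5,.12)[:2]
print("nest from tongue",(t+t2)/2+.080*ex,"from plate",(a+b)/2+.032*ex, np.linalg.norm(b-a),np.linalg.norm(t-t2),np.degrees(np.arctan2(*(b-a)[::-1])))
z=s["ee_pos"][2]-.0333
f=onz(c,380/1.5,280/1.5,z)[:2]; print("foot ctr",f+.0225*ex,"tcp",s["ee_pos"])
```

```text
axis [0.55571304 0.1216792  0.137     ] nest [0.59800856 0.10955116]
nest from tongue [0.5996748  0.11101554] from plate [0.59855376 0.10969934] 0.19707855675610858 0.06138104013619368 73.90123814548726
foot ctr [0.6017628  0.10709853] tcp [0.60016039 0.10747221 0.24944258]
```

step_arm(
  deltas=[
    [[0,0,0,0.003,0.002,0.01,0],[0,0,0,0.003,0.002,0.03,0],[0,0,0,0.003,0.002,0.05,0],[0,0,0,0.003,0.002,0.065,0],[0,0,0,0.003,0.002,0.08,0],[0,0,0,0.003,0.002,0.088,0],[0,0,0,0.003,0.002,0.092,0],[0,0,0,0.003,0.002,0.093,0],[0,0,0,0.003,0.002,0.093,0]],
  ],
)

```text
time: 7.55
ee_pos: [0.5978, 0.1127, 0.1567]
eef_rot: [0.14, 0.99, 0.0, 0.0]
ft_force: [-0.3, -1.2, -0.2]
width: 0.0448
grip_force: 15.0
```

Run:
```python
from h import *
a=snap("scene","pics/scene1.png");b=snap("side","pics/side1.png")
A=cv2.resize(a["img"][150:250,245:365],None,fx=3.3,fy=3.3,interpolation=2)
B=cv2.resize(b["img"][100:200,190:290],None,fx=3.3,fy=3.3,interpolation=2)
cv2.imwrite("pics/c1.png",np.hstack([A,B])[:,:,::-1])
print(readout.read_state()["ee_pos"],readout.read_state()["ft_force"])
```

```text
[0.59782109 0.11268173 0.15666163] [-0.00605608  0.55915366 -0.07009584]
```

View pics/c1.png

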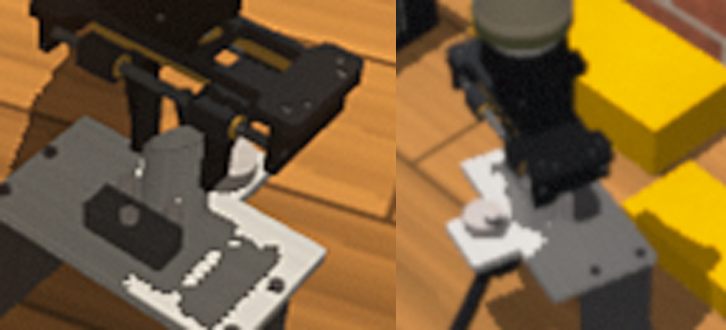

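The sleeve is held about 3 mm above the plate, in the gap behind the pins. I'll lower it the rest of the way by feel.

step_arm(
  deltas=[
    [[0,0,0,0,-0.002,0.001,0],[0,0,0,0,-0.002,0.002,0],[0,0,0,0,-0.002,0.003,0],[0,0,0,0,-0.002,0.0035,0],[0,0,0,0,-0.002,0.0035,0]],
  ],
)

```text
time: 8.28
ee_pos: [0.5971, 0.1107, 0.1532]
eef_rot: [0.14, 0.99, 0.0, 0.0]
ft_force: [-3.2, -1.8, 5.0]
width: 0.0444
grip_force: 15.0
```

step_arm(
  deltas=[
    [[0,0,0,0,0,0,0],[0,0,0,0,0,0,60],[0,0,0,0,0,0,80],[0,0,0,0,0,0,80],[0,0,0,0,0,0,80]],
  ],
)

```text
time: 8.9
ee_pos: [0.597, 0.1107, 0.1527]
eef_rot: [0.14, 0.99, 0.0, -0.0]
ft_force: [0.7, 0.2, -0.8]
width: 0.0678
grip_force: 0.0
```

Run:
```python
from h import *
s=readout.read_state();print(s["width"],s["ft_force"].round(1))
th=np.radians(-16)
# push line: wing point at world angle 209 now; contact stand-off
ax=np.array([.5565,.1218])
for a,off,z in((209,.055,.24),(209,.040,.113)):
    r_=np.array([np.cos(np.radians(a)),np.sin(np.radians(a))]);t=np.array([r_[1],-r_[0]])
    p=ax+.095*r_-off*t; delta([*p,z],a+90)
```

```text
0.06776758823712163 [ 0.7  0.2 -0.8]
t 8.9 pos [0.597  0.1107 0.1527] rot [ 0.    -0.    -0.787] shift [ 0.0701 -0.1067 -0.0873]
t 8.9 pos [0.597  0.1107 0.1527] rot [ 0.    -0.    -0.787] shift [ 0.0808 -0.0961  0.0397]
```

step_arm(
  deltas=[
    [[0,0,0,0,0,-0.01,80],[0,0,0,0,0,-0.03,80],[0,0,0,0,0,-0.06,80],[0,0,0,0,0,-0.09,60],[0,0,-0.18,0.02,-0.03,-0.1,20],[0,0,-0.36,0.04,-0.06,-0.1,0],[0,0,-0.54,0.06,-0.09,-0.1,0],[0,0,-0.7,0.07,-0.107,-0.1,0],[0,0,-0.787,0.07,-0.107,-0.1,0],[0,0,-0.787,0.07,-0.107,-0.1,0]],
  ],
)

```text
time: 10.15
ee_pos: [0.5002, 0.0271, 0.2535]
eef_rot: [-0.25, 0.968, 0.0, 0.001]
ft_force: [0.5, -0.7, -0.2]
width: 0.0076
grip_force: 0.0
```

Run:
```python
from h import *
c3=load("pics/w3.npz");ax=np.array([.5565,.1218])
for p,z in(((255/1.5,63/1.5),.09),):
    q=onz(c3,*p,z);d=q[:2]-ax;print("tip",q,np.linalg.norm(d),np.degrees(np.arctan2(d[1],d[0]))%360)
s=readout.read_state();print(s["time"],s["ee_pos"],s["width"],s["joint_positions"].round(2))
c=snap("wrist","pics/w4.png");a=snap("side","pics/side2.png");b=snap("scene","pics/scene2.png")
A=a["img"][110:230,180:290];B=b["img"][140:260,230:360]
f=lambda i,k:cv2.resize(i,None,fx=k,fy=k,interpolation=2)
W=f(c["img"],.9)[:,:460]
S=np.hstack([f(A,1.9),f(B,1.9)])[:,:460]; S=np.pad(S,((0,0),(0,460-S.shape[1]),(0,0)))
cv2.imwrite("pics/c2.png",np.vstack([W,S])[:,:,::-1])
```

```text
tip [0.46066924 0.0708082  0.09      ] 0.1085527420397907 208.01756166662122
10.15 [0.50022134 0.02714362 0.25352164] 0.007556303763234387 [-0.59  0.02  0.45  1.75 -0.01  1.36  1.95]
```

View pics/c2.png

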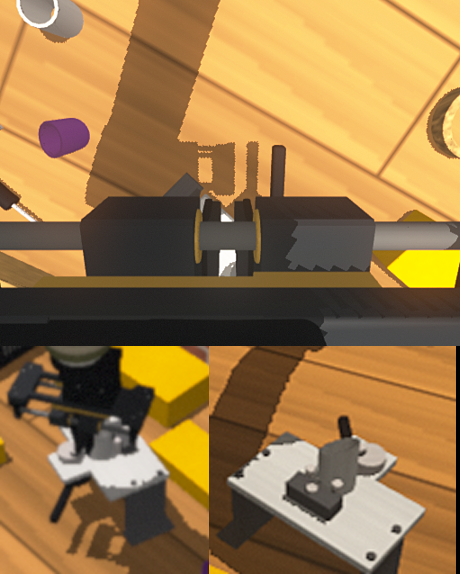

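The wrist view shows the wing clear to the right of the closed fingers. The scene crop shows the sleeve upright between cam and pins. Next I'll go down beside the wing.

Run:
```python
from h import *
ax=np.array([.5565,.1218])
for a,off,z in((209,.045,.101),(209,.026,.101)):
    r_=np.array([np.cos(np.radians(a)),np.sin(np.radians(a))]);t=np.array([r_[1],-r_[0]])
    p=ax+.095*r_-off*t; delta([*p,z],a+90)
```

```text
t 10.3 pos [0.5003 0.0274 0.2529] rot [-0.     0.    -0.002] shift [1.000e-04 1.030e-02 1.519e-01]
t 10.3 pos [0.5003 0.0274 0.2529] rot [-0.     0.    -0.002] shift [0.0002 0.0293 0.1519]
```

step_arm(
  deltas=[
    [[0,0,0,0,0.01,0.04,0],[0,0,0,0,0.01,0.08,0],[0,0,0,0,0.01,0.12,0],[0,0,0,0,0.01,0.152,0],[0,0,0,0,0.015,0.152,0],[0,0,0,0,0.022,0.152,0],[0,0,0,0,0.028,0.152,0],[0,0,0,0,0.028,0.152,0]],
  ],
)

```text
time: 11.3
ee_pos: [0.4869, 0.0526, 0.1017]
eef_rot: [-0.251, 0.968, 0.0, 0.001]
ft_force: [-0.9, 0.6, -0.0]
width: 0.0003
grip_force: 0.0
```

step_arm(
  deltas=[
    [[0,0,0.0524,0.0012,0.005,0,0],[0,0,0.1047,0.0022,0.0101,0,0],[0,0,0.1571,0.0029,0.0152,0,0],[0,0,0.2094,0.0033,0.0203,0,0],[0,0,0.2618,0.0035,0.0255,0,0],[0,0,0.3142,0.0034,0.0306,0,0],[0,0,0.3665,0.003,0.0358,0,0]],
  ],
)

```text
time: 12.18
ee_pos: [0.4668, 0.0818, 0.1013]
eef_rot: [-0.069, 0.998, 0.0, 0.0]
ft_force: [0.4, 0.4, -0.7]
width: 0.0009
grip_force: 0.0
```

```bash
cat > st.py <<'E'
from h import *
s=readout.read_state();M=R.from_quat(s["eef_rot"]).as_matrix();ax=np.array([.5565,.1218])
d=s["ee_pos"][:2]-ax;f=M.T@s["ft_force"];th=np.degrees(np.arctan2(d[1],d[0]))%360
print("t",round(float(s["time"]),2),"tool F",f.round(2),"rho",np.linalg.norm(d).round(4),"ang",th.round(1),"axis in tool",(M.T[:2,:2]@-d).round(4),"tooly",np.degrees(np.arctan2(M[1,1],M[0,1])).round(1))
E
python3 st.py
```

```text
t 12.18 tool F [-0.49  0.35  0.68] rho 0.0982 ang 204.1 axis in tool [-0.0943  0.0273] tooly 97.9
```

step_arm(
  deltas=[
    [[0,0,0.0524,0.0012,0.005,0,0]],
  ],
)

```text
time: 12.3
ee_pos: [0.4649, 0.0866, 0.1013]
eef_rot: [-0.043, 0.999, 0.0, 0.0]
ft_force: [0.4, 0.8, 0.1]
width: 0.0007
grip_force: 0.0
```

```bash
python3 st.py
python3 - <<'E'
from h import *
for n in("side","scene"):
    c=snap(n,f"pics/{n}3.png"); 
    ax=[.5565,.1218]
    for a in(209,200,191):
        p=[ax[0]+.1*np.cos(np.radians(a)),ax[1]+.1*np.sin(np.radians(a)),.098];u,v=proj(c,p);print(n,a,round(u),round(v),c["img"][int(round(v)),int(round(u))])
E
```

```text
t 12.3 tool F [-0.43  0.8  -0.11] rho 0.0981 ang 201.1 axis in tool [-0.0942  0.0273] tooly 94.9
side 209 209 198 [19 18 18]
side 200 204 196 [13  7  9]
side 191 200 194 [89 61 36]
scene 209 300 178 [21 19 16]
scene 200 307 178 [32 24 19]
scene 191 313 179 [196 131  62]
```

Run:
```python
from h import *
a=load("pics/side3.npz");b=load("pics/scene3.npz")
A=a["img"][140:230,170:270];B=b["img"][140:230,260:360]
f=lambda i:cv2.convertScaleAbs(cv2.resize(i,None,fx=4,fy=4,interpolation=2),alpha=1.6,beta=20)
cv2.imwrite("pics/c3.png",np.hstack([f(A),f(B)])[:,:,::-1])
```

```text
(no output)
```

View pics/c3.png

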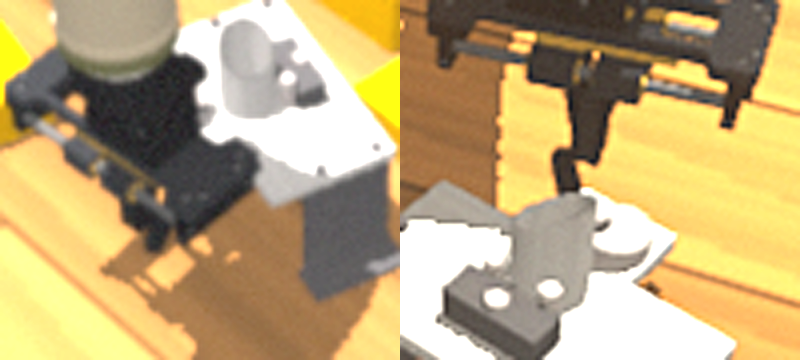

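Run:
```python
from h import *
s=readout.read_state();M=R.from_quat(s["eef_rot"]).as_matrix();print(r.nose_length)
b=load("pics/scene3.npz");b0=load("pics/scene0.npz")
for z in(.022,.0,-.03,-.048):
  for y in(-.015,.015):
    u,v=proj(b,s["ee_pos"]+M@[0,y,z]);print(z,y,round((u-260)*4+400),round((v-140)*4))
for rr in(.04,.07,.09,.11):
  for a in(209,190):
    u,v=proj(b,[.5565+rr*np.cos(np.radians(a)),.1218+rr*np.sin(np.radians(a)),.098]);print(rr,a,round((u-260)*4+400),round((v-140)*4))
d=b["img"].astype(int).sum(2);d0=b0["img"].astype(int).sum(2)
print(d0[168:196:3,296:326:2]);print(d[168:196:3,296:326:2])
```

```text
0.022
0.022 -0.015 558 172
0.022 0.015 605 182
0.0 -0.015 561 145
0.0 0.015 608 156
-0.03 -0.015 564 108
-0.03 0.015 612 119
-0.048 -0.015 566 85
-0.048 0.015 615 95
0.04 209 576 219
0.04 190 599 220
0.07 209 568 185
0.07 190 607 187
0.09 209 563 163
0.09 190 612 166
0.11 209 558 142
0.11 190 617 145
[[382 391 380 378 360 350 363 373 383 373 146 174 170 168 177]
 [390 395 397 389 391 384 375 354 346 352 367 299 159 169 168]
 [369 376 385 387 384 391 392 398 399 390 358 358 372 254 158]
 [389 263 118 131 388 378 384 381 379 383 394 398 399 398 406]
 [379  74  92  84 324 382 379 375 369 371 378 386 384 381 384]
 [364 177  94 100 178 368 372 378 388 388 385 379 372 369 375]
 [389 323  72  96  53 339 333 357 358 357 363 368 379 375 389]
 [396 402  34 124 590 587 605 571 363 338 347 352 357 365 368]
 [391 365 540 595 589 581 534 542 549 559 540 531 374 346 350]
 [469 607 585 594 623  83 278 307 288 536 523 523 531 503 317]]
[[395 401 413 110  65  73  70  64 163 407 395 399 391 392 382]
 [394 404 411 300  62  72  79  48 267 366 363 378 376 395 385]
 [382 391 391 317  59  75  75  35 365 406 370 361 364 365 373]
 [398 268  99  94  66  81  69 155 413 403 402 412 407 408 391]
 [392  61  72  62 234 197  16 332 380 379 394 392 395 398 402]
 [368 171  68  71 183 389 383 386 398 392 389 395 388 384 384]
 [397 328  55  70  26 317 349 364 372 363 369 383 390 400 401]
 [347 327 245 285 256 217 322 568 377 351 358 364 373 381 380]
 [277 274 265 264 254 226 251 586 565 571 564 544 384 351 360]
 [278 265 264 265 265 281 291 324 296 551 543 538 548 502 333]]
```

```bash
python3 - <<'E'
from h import *
c=snap("wrist","pics/w5.png"); w4=load("pics/w4.npz")
for nm,k in(("now",c),("before",w4)):
  for rr in(.1,.107,.115):
    l=[]
    for a in range(229,168,-3):
        u,v=proj(k,[.5565+rr*np.cos(np.radians(a)),.1218+rr*np.sin(np.radians(a)),.097])
        l.append((a,int(u),int(v),int(k["img"][int(v),int(u)].sum()) if 0<=u<512 and 0<=v<384 else -1))
    print(nm,rr,[x for x in l if x[3]<200])
print(proj(c,[*readout.read_state()["ee_pos"][:2],.079]))
E
python3 st.py
```

```text
now 0.1 [(229, 175, 275, 119), (226, 182, 269, 126), (223, 189, 264, 126), (220, 197, 258, 131), (217, 204, 253, 135), (214, 213, 249, 199), (208, 230, 241, 125), (205, 239, 238, 96), (202, 248, 235, 119), (199, 258, 232, 120), (196, 267, 230, 107), (193, 277, 229, 146), (190, 287, 228, 143), (187, 297, 227, 146), (184, 307, 227, 147), (181, 316, 227, 153), (178, 326, 228, 148), (175, 336, 230, 147), (172, 345, 231, 155), (169, 355, 234, 155)]
now 0.107 [(229, 166, 267, 124), (226, 173, 260, 119), (223, 181, 254, 123), (220, 189, 249, 124), (217, 197, 243, 121), (214, 206, 238, 128), (211, 215, 234, 138), (208, 225, 230, 146), (205, 234, 226, 144), (202, 244, 223, 190), (172, 349, 219, 157), (169, 359, 222, 161)]
now 0.115 [(229, 155, 257, 120), (226, 163, 250, 125), (223, 171, 243, 108), (220, 180, 237, 112), (217, 189, 231, 133), (214, 198, 226, 136), (211, 208, 221, 141)]
before 0.1 []
before 0.107 []
before 0.115 []
(np.float64(252.66162357989757), np.float64(225.90178921200433))
t 12.45 tool F [-0.48 -1.06  0.38] rho 0.0981 ang 201.1 axis in tool [-0.0943  0.027 ] tooly 95.1
```

Run:
```python
from h import *
c=load("pics/w5.npz"); w4=load("pics/w4.npz");o=[]
for k in(c,w4):
    im=cv2.convertScaleAbs(k["img"],alpha=1.5,beta=20)
    im=cv2.resize(im[120:290,150:400],None,fx=3.2,fy=1.75,interpolation=2)
    for a,col in((209,(255,0,0)),(187,(0,255,0))):
        for rr in(.09,.11):
            u,v=proj(k,[.5565+rr*np.cos(np.radians(a)),.1218+rr*np.sin(np.radians(a)),.098]);print(a,rr,u,v)
            cv2.circle(im,(int((u-150)*3.2),int((v-120)*1.75)),5,col,1)
    o.append(im)
cv2.imwrite("pics/c4.png",np.vstack(o)[:,:,::-1])
```

```text
209 0.09 235.2075069830675 259.1307910013229
209 0.11 219.31259698764225 227.28965706820276
187 0.09 297.5493064094726 245.8059783002703
187 0.11 297.46492763038987 210.11364925357768
209 0.09 309.54056882755 183.68492762294548
209 0.11 310.3898017192617 163.41654622005314
187 0.09 343.60497256071676 190.13986371990808
187 0.11 352.61131800873784 171.54229129997734
```

View pics/c4.png

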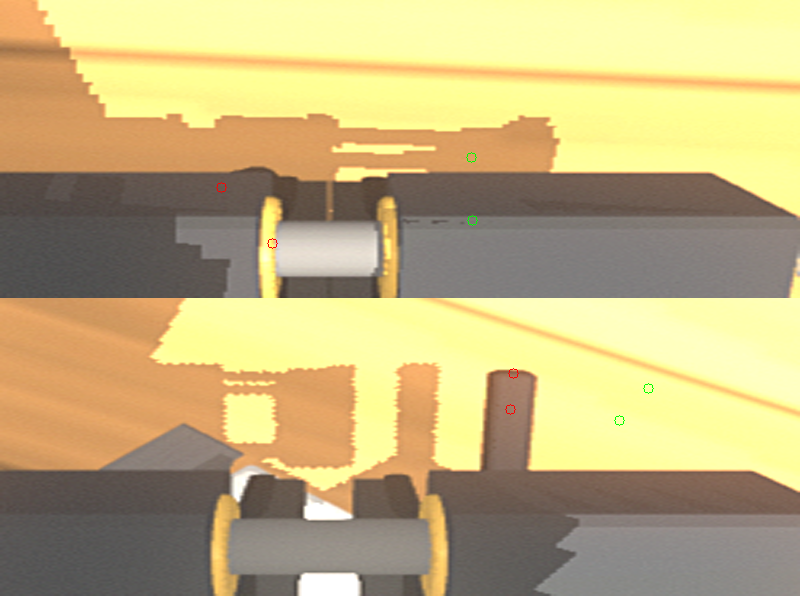

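Run:
```python
from h import *
obs=[("side0",209.7,200.6),("scene0",301,177.3),("w3",170,42),("w4",310,162)]
def tri(O):
    A=np.zeros((3,3));b=np.zeros(3)
    for n,u,v in O:
        o,d=ray(load(f"pics/{n}.npz"),u,v);d=d/np.linalg.norm(d);P=np.eye(3)-np.outer(d,d);A+=P;b+=P@o
    p=np.linalg.solve(A,b)
    return p,[np.round(np.array(proj(load(f"pics/{n}.npz"),p))-(u,v),1) for n,u,v in O]
print(tri(obs));print(tri(obs[:3]));print(tri(obs[1:]))
# wing dark columns per row, scene before/after and side before
for n in("scene0","scene3"):
    im=load(f"pics/{n}.npz")["img"].astype(int).sum(2)
    for v in range(172,192,2): 
        u=np.where(im[v,290:320]<150)[0]+290; print(n,v,(u.min(),u.max(),len(u)) if len(u) else None)
```

```text
(array([0.46164028, 0.06977258, 0.09282736]), [array([-1.6,  0.1]), array([-1.2,  0.3]), array([-1.5,  0.9]), array([-0.1,  2.4])])
(array([0.46274287, 0.0703135 , 0.09353113]), [array([-1.5, -0.4]), array([-1.2,  0.4]), array([-0.7,  1.8])])
(array([0.45979871, 0.07067347, 0.09155392]), [array([-0.7,  0.3]), array([-0.9, -1.3]), array([1.5, 1. ])])
scene0 172 None
scene0 174 None
scene0 176 None
scene0 178 (np.int64(298), np.int64(302), 5)
scene0 180 (np.int64(298), np.int64(303), 6)
scene0 182 (np.int64(298), np.int64(303), 6)
scene0 184 (np.int64(299), np.int64(304), 6)
scene0 186 (np.int64(299), np.int64(304), 6)
scene0 188 (np.int64(300), np.int64(303), 4)
scene0 190 (np.int64(300), np.int64(300), 1)
scene3 172 (np.int64(303), np.int64(311), 9)
scene3 174 (np.int64(303), np.int64(310), 8)
scene3 176 (np.int64(303), np.int64(310), 8)
scene3 178 (np.int64(298), np.int64(309), 12)
scene3 180 (np.int64(298), np.int64(309), 9)
scene3 182 (np.int64(298), np.int64(303), 6)
scene3 184 (np.int64(299), np.int64(304), 6)
scene3 186 (np.int64(299), np.int64(304), 6)
scene3 188 (np.int64(300), np.int64(300), 1)
scene3 190 None
```

The wing hasn't moved. In the last view its tip sits at crop (255,172), on the trailing side of the fingers, so they got past it without pushing. I'll lift, go back behind it, go deeper, and push in small watched steps.

Run:
```python
from h import *
ax=np.array([.5565,.1218])
for a,off,z in((207.5,.045,.16),(207.5,.045,.09),(207.5,.030,.09)):
    r_=np.array([np.cos(np.radians(a)),np.sin(np.radians(a))]);t=np.array([r_[1],-r_[0]])
    p=ax+.092*r_-off*t; delta([*p,z],a+90)
```

```text
t 12.45 pos [0.4649 0.0865 0.1012] rot [ 0.     0.001 -0.391] shift [-0.0265 -0.0497 -0.0588]
t 12.45 pos [0.4649 0.0865 0.1012] rot [ 0.     0.001 -0.391] shift [-0.0265 -0.0497  0.0112]
t 12.45 pos [0.4649 0.0865 0.1012] rot [ 0.     0.001 -0.391] shift [-0.0207 -0.0358  0.0112]
```

step_arm(
  deltas=[
    [[0,0,0,0,0,-0.03,0],[0,0,0,0,0,-0.059,0],[0,0,-0.13,-0.009,-0.017,-0.059,0],[0,0,-0.26,-0.018,-0.034,-0.059,0],[0,0,-0.391,-0.0265,-0.05,-0.059,0],[0,0,-0.391,-0.0265,-0.05,-0.059,0],[0,0,-0.391,-0.0265,-0.05,-0.025,0],[0,0,-0.391,-0.0265,-0.05,0.011,0],[0,0,-0.391,-0.0265,-0.05,0.011,0]],
  ],
)

```text
time: 13.58
ee_pos: [0.4934, 0.0392, 0.088]
eef_rot: [-0.236, 0.972, -0.0, -0.002]
ft_force: [0.4, 0.8, 0.0]
width: 0.0003
grip_force: 0.0
```

```bash
cat >> st.py <<'E'
import sys
if len(sys.argv)>1:
    c=snap("scene","pics/tmp.png")
    im=c["img"].astype(int).sum(2)
    print([(v,"".join("#" if x<150 else "." for x in im[v,285:330])) for v in range(166,192,3)])
    w=snap("wrist","pics/tmpw.png");wi=w["img"].astype(int).sum(2)
    for v in range(150,216,9): print(v,"".join("#" if x<230 else "." for x in wi[v,150:400:3]))
E
python3 st.py 1
```

```text
t 13.57 tool F [-0.71  0.49 -0.02] rho 0.1039 ang 232.6 axis in tool [-0.094   0.0444] tooly 117.3
[(166, '#################...................####.....'), (169, '################....................###......'), (172, '######.......................................'), (175, '#####........................................'), (178, '####.........#####...........................'), (181, '###..........######..........................'), (184, '###...........######.........................'), (187, '..............######.........................'), (190, '.............................................')]
150 ....................................................................................
159 ....................................................................................
168 ....................................................................................
177 ....................................................................................
186 ....................................................................................
195 ....................................................................................
204 ....................................................................................
213 .........................................................##########.................
```

step_arm(
  deltas=[
    [[0,0,0,0,0.006,0,0],[0,0,0,0,0.012,0,0],[0,0,0,0,0.018,0,0],[0,0,0,0,0.022,0,0]],
  ],
)

```text
time: 14.18
ee_pos: [0.4852, 0.0591, 0.0899]
eef_rot: [-0.237, 0.971, 0.0, 0.0]
ft_force: [-0.2, -1.1, -0.2]
width: 0.0005
grip_force: 0.0
```

```bash
python3 st.py 1
```

```text
t 14.18 tool F [ 0.62 -0.88  0.2 ] rho 0.095 ang 221.3 axis in tool [-0.0922  0.0228] tooly 117.4
[(166, '##########################...................'), (169, '################.............................'), (172, '....###########..............................'), (175, '....##########...............................'), (178, '.....#############...........................'), (181, '.....##############..........................'), (184, '.....#######..######.........................'), (187, '..............######.........................'), (190, '.............................................')]
150 ....................................................................................
159 ....................................................................................
168 ....................................................................................
177 ....................................................................................
186 ....................................................................................
195 ....................................................................................
204 ................................................##..................................
213 ...........................................##########...............................
```

step_arm(
  deltas=[
    [[0,0,0,0,0.004,0,0],[0,0,0,0,0.008,0,0]],
  ],
)

```text
time: 14.52
ee_pos: [0.4815, 0.0652, 0.0897]
eef_rot: [-0.237, 0.972, -0.0, -0.0]
ft_force: [1.0, -3.4, 0.6]
width: 0.0005
grip_force: 1.3
```

```bash
python3 st.py 1
```

```text
t 14.53 tool F [ 0.69 -3.52 -0.61] rho 0.0939 ang 217.0 axis in tool [-0.0926  0.0158] tooly 117.4
[(166, '#############################................'), (169, '####################.........................'), (172, '.......###########...........................'), (175, '.......##########............................'), (178, '.......############..........................'), (181, '.......#############.........................'), (184, '........############.........................'), (187, '...............#####.........................'), (190, '.............................................')]
150 ....................................................................................
159 ....................................................................................
168 ....................................................................................
177 ....................................................................................
186 ....................................................................................
195 ....................................................................................
204 ....................................................................................
213 .........................................#########..................................
```

step_arm(
  deltas=[
    [[0,0,0.035,0.0005,0.0033,0,0],[0,0,0.07,0.0009,0.0066,0,0],[0,0,0.105,0.0012,0.0098,0,0]],
  ],
)

```text
time: 15.0
ee_pos: [0.4762, 0.0733, 0.0897]
eef_rot: [-0.185, 0.983, -0.0, 0.0]
ft_force: [1.1, -2.6, 0.7]
width: 0.0006
grip_force: 1.2
```

```bash
python3 st.py 1
```

```text
t 15.0 tool F [-0.08 -2.82 -0.73] rho 0.0938 ang 211.1 axis in tool [-0.0925  0.016 ] tooly 111.3
[(166, '...#############################.............'), (169, '..........#############..#....#..............'), (172, '..........###########........................'), (175, '...........#########.........................'), (178, '............############.....................'), (181, '...........#############.....................'), (184, '...........#############.....................'), (187, '...................#.........................'), (190, '.............................................')]
150 ....................................................................................
159 ....................................................................................
168 ....................................................................................
177 ....................................................................................
186 ....................................................................................
195 ....................................................................................
204 ....................................................................................
213 .........................................#########..................................
```

step_arm(
  deltas=[
    [[0,0,0.0524,0.0007,0.0049,0,0],[0,0,0.1047,0.0012,0.0098,0,0],[0,0,0.1571,0.0014,0.0147,0,0],[0,0,0.2094,0.0013,0.0196,0,0],[0,0,0.2618,0.001,0.0245,0,0],[0,0,0.3142,0.0004,0.0294,0,0]],
  ],
)

```text
time: 15.85
ee_pos: [0.465, 0.1006, 0.0897]
eef_rot: [-0.029, 1.0, -0.0, -0.0]
ft_force: [1.2, -2.6, -0.8]
width: 0.0006
grip_force: 1.2
```

```bash
python3 st.py 1
```

```text
t 15.85 tool F [-1.03 -2.69  0.83] rho 0.0939 ang 193.0 axis in tool [-0.0926  0.0159] tooly 93.3
[(166, '................########################.....'), (169, '.....................##################......'), (172, '..#...................###########............'), (175, '......................##########.............'), (178, '..#....................########..............'), (181, '.......................##############........'), (184, '......................##############.........'), (187, '.............................######..........'), (190, '.............................#####...........')]
150 ....................................................................................
159 ....................................................................................
168 ....................................................................................
177 ....................................................................................
186 ....................................................................................
195 ....................................................................................
204 ....................................................................................
213 ........................................##########..................................
```

step_arm(
  deltas=[
    [[0,0,0.0262,0.0004,0.0024,0,0],[0,0,0.0524,0.0007,0.0049,0,0],[0,0,0.0785,0.001,0.0073,0,0]],
  ],
)

```text
time: 16.32
ee_pos: [0.4636, 0.1081, 0.0897]
eef_rot: [0.011, 1.0, -0.0, 0.0]
ft_force: [0.6, -3.0, -0.3]
width: 0.0002
grip_force: 1.3
```

step_arm(
  deltas=[
    [[0,0,0.0262,0.0004,0.0024,0,0],[0,0,0.0524,0.0007,0.0049,0,0]],
  ],
)

```text
time: 16.58
ee_pos: [0.4629, 0.1132, 0.0897]
eef_rot: [0.037, 0.999, 0.0, 0.0]
ft_force: [0.9, -2.4, -0.3]
width: 0.0007
grip_force: 1.3
```

step_arm(
  deltas=[
    [[0,0,0.0262,0.0004,0.0024,0,0],[0,0,0.0524,0.0007,0.0049,0,0]],
  ],
)

```text
time: 16.82
ee_pos: [0.4626, 0.1182, 0.0897]
eef_rot: [0.063, 0.998, 0.0, 0.0]
ft_force: [1.3, -2.9, -0.1]
width: 0.0006
grip_force: 1.3
```

step_arm(
  deltas=[
    [[0,0,0.0262,0.0004,0.0024,0,0],[0,0,0.0524,0.0007,0.0049,0,0]],
  ],
)

```text
time: 17.08
ee_pos: [0.4625, 0.1231, 0.0897]
eef_rot: [0.089, 0.996, 0.0, -0.0]
ft_force: [1.6, -2.7, -0.0]
width: 0.0006
grip_force: 1.3
```

step_arm(
  deltas=[
    [[0,0,0.0262,0.0004,0.0024,0,0],[0,0,0.0524,0.0007,0.0049,0,0]],
  ],
)

```text
time: 17.32
ee_pos: [0.4626, 0.1281, 0.0898]
eef_rot: [0.115, 0.993, 0.0, -0.0]
ft_force: [0.8, -1.9, 0.7]
width: 0.0005
grip_force: 1.3
```

step_arm(
  deltas=[
    [[0,0,0.0262,0.0004,0.0024,0,0],[0,0,0.0524,0.0007,0.0049,0,0]],
  ],
)

```text
time: 17.58
ee_pos: [0.4631, 0.133, 0.0897]
eef_rot: [0.141, 0.99, 0.0, -0.0]
ft_force: [1.0, -2.7, -0.6]
width: 0.0004
grip_force: 1.3
```

step_arm(
  deltas=[
    [[0,0,0.0262,0.0004,0.0024,0,0],[0,0,0.0524,0.0007,0.0049,0,0]],
  ],
)

```text
time: 17.82
ee_pos: [0.4637, 0.1376, 0.0897]
eef_rot: [0.167, 0.986, -0.0, -0.0]
ft_force: [1.4, -5.2, 0.6]
width: 0.0006
grip_force: 2.3
```

step_arm(
  deltas=[
    [[0,0,0.011,0.0002,0.001,0,0],[0,0,0.021,0.0003,0.002,0,0],[0,0,0.021,0.0003,0.002,0,0]],
  ],
)

```text
time: 18.2
ee_pos: [0.4639, 0.1393, 0.0896]
eef_rot: [0.177, 0.984, -0.0, -0.0]
ft_force: [0.7, -4.9, 0.3]
width: 0.0006
grip_force: 2.4
```

```bash
python3 st.py; sleep 0
python3 - <<'E'
from h import *
print([ (lambda s:(R.from_quat(s["eef_rot"]).as_matrix().T@s["ft_force"]).round(2).tolist())(readout.read_state())])
E
```

```text
t 18.2 tool F [-2.35 -4.37 -0.34] rho 0.0942 ang 169.3 axis in tool [-0.0929  0.0159] tooly 69.6
[[-2.35, -4.37, -0.34]]
```

step_arm(
  deltas=[
    [[0,0,0.011,0.0002,0.001,0,0],[0,0,0.021,0.0003,0.002,0,0]],
  ],
)

```text
time: 18.45
ee_pos: [0.4641, 0.1408, 0.0895]
eef_rot: [0.187, 0.982, -0.001, -0.001]
ft_force: [-0.9, -6.5, 1.8]
width: 0.0003
grip_force: 3.6
```

```bash
python3 st.py
```

```text
t 18.45 tool F [-1.58 -6.4  -1.84] rho 0.0943 ang 168.4 axis in tool [-0.0929  0.0164] tooly 68.4
```

step_arm(
  deltas=[
    [[0,0,0.009,0.0001,0.0008,0,0],[0,0,0.018,0.0002,0.0016,0,0]],
  ],
)

```text
time: 18.7
ee_pos: [0.4643, 0.1421, 0.0894]
eef_rot: [0.196, 0.981, -0.001, -0.001]
ft_force: [-2.3, -8.0, 2.2]
width: 0.0001
grip_force: 4.2
```

```bash
python3 st.py
```

```text
t 18.7 tool F [-0.93 -8.32 -2.18] rho 0.0944 ang 167.6 axis in tool [-0.0929  0.0168] tooly 67.4
```

It's firm at about 8 N, so I'll back off and clear.

step_arm(
  deltas=[
    [[0,0,0,0,-0.005,0,0],[0,0,0,0,-0.015,0,0],[0,0,0,0,-0.025,0,0],[0,0,0,0,-0.025,-0.03,0],[0,0,0,0,-0.025,-0.08,0],[0,0,0,0,-0.025,-0.13,0],[0,0,0,0,-0.025,-0.16,0],[0,0,0,0,-0.025,-0.16,0],[0,0,0,0,-0.025,-0.16,0]],
  ],
)

```text
time: 19.82
ee_pos: [0.4549, 0.1199, 0.2489]
eef_rot: [0.196, 0.981, -0.0, -0.0]
ft_force: [0.3, 0.1, -0.1]
width: 0.0003
grip_force: 0.0
```

Run:
```python
from h import *
s=readout.read_state();print(s["time"],s["ee_pos"],s["ft_force"].round(1),s["joint_vel"].round(3))
c=snap("scene","pics/scene4.png");c0=load("pics/scene2.npz");c3=load("pics/scene3.npz")
im=c["img"].astype(int);j=c3["img"].astype(int)
# bench things unchanged? differences outside arm/stand
d=np.abs(im-load("pics/scene0.npz")["img"].astype(int)).sum(2)>120
print("changed px: left bench",d[130:380,0:150].sum(),"near caliper",d[150:260,90:225].sum(),"right",d[210:290,370:470].sum())
# sleeve in stand: grey extents (dark vs white plate) in scene
g=(im.sum(2)>230)&(im.sum(2)<480)&(np.ptp(im,axis=2)<30);g3=(j.sum(2)>230)&(j.sum(2)<480)&(np.ptp(j,axis=2)<30)
for n,m in(("before",g3),("now",g)):
    k,l,st,ce=cv2.connectedComponentsWithStats(m[180:225,280:325].astype(np.uint8));i=1+st[1:,4].argmax();print(n,st[i],ce[i].round(1))
```

```text
19.825 [0.45485798 0.11990409 0.24891311] [ 0.3  0.1 -0.1] [-0.001  0.012 -0.001  0.01   0.001  0.001 -0.001]
changed px: left bench 0 near caliper 234 right 1578
before [  0   7  43  38 762] [17.  24.4]
now [  0   8  45  37 857] [18.3 23.7]
```

```bash
python3 -c "
from bench import r
print(r.close_job())"
```

```text
the job is handed in; nothing more can be done
None
```

The sleeve is set down upright in the gap and clamped: I turned the knob until the wing pushed back with about 8 N, let go, backed the arm clear and handed the job in. No verdict came back, and I judged the final clamp from the force readings and pixel checks because my picture views were used up.

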